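Pin the hinged pipe coupling shut

TASK

Close the hinged pipe coupling with its orange-headed pin: stand the pin in the top knuckle's hole, gently work the stiff swinging half round by its yellow post until the holes line up and the pin drops into it, then press the pin past the spring catch, fully home, so that its head sits on the knuckle, and let go. Never force the post or ram the pin, and leave the short black-headed pin and the loose fittings where they are.

Things in the scene. Friction and masses are not known exactly. Their poses are not given: they have to be found in the camera images.
- coupling: Fixed hinged pipe coupling on a 114 mm pipe stub (top 108 mm up) and a blue flange 210 mm wide. Origin on the bench under the pipe axis, z up. At its closing end, +y, are two blue knuckles with coaxial vertical 13.5 mm holes at x = 0, y = 85 mm, z = 66 to 86 (top one, a plate x -50 to 70, y 67 to 103 mm) and 30 to 44 mm. The bare-metal half's tongue slides between them.
- bore (a point): Centre of the mouth of the top knuckle's hole (3 mm chamfer), 86 mm above the bench; axes as the coupling's, +x the closing direction. The open tongue closes this hole from below: a pin put in rests on it, its head's underside 34.5 mm above this mouth. It drops as the tongue's hole comes under it, at least far enough to catch; the tongue can then move no further and the post goes hard.
- hinge (a point): On the vertical hinge of the bare-metal swinging half, at the coupling's x = 0, y = -85 mm, 86 mm up. The half's tongue (z 46.5 to 64.5 mm, 104 mm wide along x) has a 14.5 mm hole 170 mm from the hinge. It starts 15 to 40 mm to the -x side of the knuckles' holes, hidden under the top one. The hinge is stiff (3 to 5 N at the post) and stays where left; it can be pushed up to 10 mm past alignment.
- post_top (a point): Top centre of the tongue's yellow upright post, 14 mm in diameter, from 64.5 to 128.5 mm above the bench (foot 24 mm wide, 5 mm high), 222 mm from the hinge. Push it to the coupling's +x to close, by 20 to 52 mm. It is bolted tight in a slot along x, up to 15 mm to either side of the tongue's hole, differently each time, so it does not tell where the hole is.
- pin: Loose steel pin, 120 g, upright in one of the two holes of the wooden block: shank 12 mm in diameter, 56 mm long, 3 mm bevel at the foot; round orange head 22 mm in diameter, 26 mm high. Origin: centre of the shank's foot; z along the pin to the head (underside at 56, top at 82 mm). Its foot stops on a spring ball in the lower knuckle, head some 4 to 13 mm short of home; a steady press on the head, under 18 N, takes it past.
- block: Fixed wooden block, 56 mm along x, 130 along y, 60 mm high, origin under its centre; two 16 mm holes at y = +30 and -30 mm. The two pins stand in them, heads' undersides on the block's top. Grip a head across the block's x, finger tips just above the wood.
- short_pin: The other pin in the block, 34 mm shank, black head 22 mm in diameter and 26 mm high: not for this job. Origin: centre of its foot.
- socket: Loose galvanised pipe socket, 60 mm in diameter, 50 mm high; origin under its centre. Leave alone.
- plug: Loose dark hexagonal pipe plug, 66 mm across, 40 mm high; origin under its centre. Leave alone.

How it is judged:
By the outcome, as a careful person would: the job done as asked, in the order asked, and still so for the second after the job is handed in, with the robot touching nothing.
It also fails if it takes over 64 s, if anything falls off the work surface, if the arm or the gripper's body presses on something with over 40 N, if the wrist force passes 120 N, or if a joint passes its speed limit or range.

ROBOT

A 6-joint arm with a two-finger parallel gripper is mounted at the origin on the work surface. World frame = base frame: x ahead of the robot, y to its left, z up, the work surface at z = 0. Lengths are in m, angles in degrees, forces in N, time in s.
With the tool pointing down it reaches from about 0.3 to 0.875 m from the base axis. Payload 4.2 kg.
Tool frame: the origin (TCP) lies at the very end of the fingers, on their centre line; the grasp point (between the pads) lies bot.grip_depth behind it (bot.grip_depth is the distance from the TCP to the grasp point, in m); z points along the fingers, y is the line along which they close (so a half turn about z gives the same grasp; the last joint's range is limited). The gripper opens to 85 mm and grips with 20 to 120 N. Pads are 22 mm wide; open, the fingers measure 114 mm over their backs; the gripper's body (76 mm by 85 mm) begins 54 mm behind the grasp point. The pads swing forward as they close: fully open they stand 13 mm farther back than shut.
Start: joints at [-72.307, 18.312, 89.639, -0, 72.044, -1.146], TCP at [0.186, -0.544, 0.231] pointing down, gripper open.
Joint ranges: [-177.97, 177.97], [-48.28, 115.42], [12.27, 149.76], [-77.06, 257.06], [2.81, 150.46], [-146.56, 146.56]. Speed limits (degrees/s): [147.25, 147.25, 180, 180, 180, 180].

INTERFACE

Orientations are given as a 3x3 rotation matrix whose columns are the frame's x, y, z axes.
In Python, from plant import bot gives the robot as it stands. The module is installed in compiled form; this text tells all that it offers.
- The arm moves only by the shell command python3 -m jog 'ROWS' [FORCE]. ROWS is JSON, a list of rows, each an object with "offset": the shift along the tool's x, y, z in mm, a list of three; "twist": the turn about the tool's z in rad; "gripper": the finger opening in mm, from 0 to 85.4. A call has 1 to 5 rows; each row is the pose to reach, as a shift and turn from the pose commanded when the call began, along the tool's axes at that moment; what a row does not reach only later rows make up. A row lasts 1/10 s, in which the tool goes at most 50 mm and 8.59 degrees, less where a joint would pass 70% of its speed; a pose out of reach is approached as far as the arm can. A call with a gripper value outside its range is refused whole. The fingers move at their own pace and stop on an object; FORCE is the grip in N (left out, the last holds). Time passes only in rows, so rows that repeat a pose let the fingers close. It gives the time, the measured TCP pose, the force and the opening at its end, in the units of the state.
- bot.read_state(): the state, without advancing time (a new reading comes with each control period).
- bot.snapshot(name): name is "scene" or "top" or "wrist"; returns the picture (384x512x3 uint8, blue, green, red); there is no depth.
- bot.camera_params(name): a dict with "intrinsics" (3x3 intrinsics, pixels), "xyz" and "attitude" of the camera in the world. Camera axes: x right, y up, looking along -z (the intrinsics and any distortion apply to the point x, -y, -z); pixel columns grow to the right and rows downward; lengths in m; the calibration is good to about 2 mm. A picture is of the moment at which its call begins: read the wrist's pose just before it. camera_params takes no time and is no camera call; for the wrist camera it gives the pose at the moment of the call.
- bot.close_job(): hands the job in, once; it reports no verdict.
The state is a dict: "t": time; "qpos": joint angles; "joint_vel": joint speeds; "tau": joint torques, N m; "eef_pos": TCP position; "tool_rot": TCP orientation; "ft_force": force on the tool from outside, world axes, zero at the start; "moment": the same for the moment, N m; "grip_width": finger opening in m.
Only numpy, scipy, OpenCV 4.12 (cv2) and the standard library are available. Lean on these libraries where they do the work, as an engineer would, in place of code of your own. Each camera call takes 0.05 s, during which the arm holds its last target. There are 200 camera calls.

## Working session

There is one attempt and no reset: what is moved stays moved. The work goes in short steps, Python scripts to look and compute and a shell command to move; the robot and the scene stay as the last step left them, time stands still between calls to the robot, and variables do not carry over. Pictures are saved under pics/ and viewed, on a budget of 10 in all, crops included, one or two more only if the job needs it, and the job is handed in when it is done.

```bash
mkdir -p pics; cat > h.py <<'E'
import numpy as np, cv2
from plant import bot
def ray(c,u,v):
    K=np.array(c["intrinsics"]);R=np.array(c["attitude"])
    if R.shape!=(3,3):
        raise Exception(str(R))
    d=np.linalg.inv(K)@[u,v,1]; return np.array(c["xyz"]),R@[d[0],-d[1],-d[2]]
def at(c,u,v,z):
    o,d=ray(c,u,v); return o+d*(z-o[2])/d[2]
def px(c,p):
    R=np.array(c["attitude"]);q=R.T@(np.array(p)-c["xyz"]);q=np.array(c["intrinsics"])@[q[0],-q[1],-q[2]];return q[:2]/q[2]
def tool(dw):  # world displacement (m) -> tool mm
    return np.round(1000*np.array(bot.read_state()["tool_rot"]).T@np.array(dw),1)
E
python3 - <<'E'
from h import *
s=bot.read_state();print(s, bot.grip_depth)
for n in("scene","top"):
    c=bot.camera_params(n);print(n,c)
    cv2.imwrite(f"pics/{n}0.png",cv2.resize(bot.snapshot(n),(800,600),interpolation=cv2.INTER_CUBIC))
E
```

```text
{'t': 0.0, 'qpos': array([-7.23086400e+01,  1.83529565e+01,  8.97084550e+01, -2.64210565e-03,
        7.20446763e+01, -1.14402352e+00]), 'joint_vel': array([ 0.00032896, -0.0558917 , -0.03092844,  0.02829642,  0.02562662,
        0.05702729]), 'tau': array([-2.52075391e-03, -4.15525603e+01, -2.34158850e+01, -1.07782278e-04,
        8.19877430e-03, -1.33609569e-05]), 'eef_pos': array([ 0.18549384, -0.543735  ,  0.2304552 ]), 'tool_rot': array([[ 9.46445457e-01,  3.22863178e-01, -6.04468957e-04],
       [ 3.22863744e-01, -9.46443838e-01,  1.75068434e-03],
       [-6.86441129e-06, -1.85208835e-03, -9.99998285e-01]]), 'ft_force': array([-0.03973504, -0.43312933, -0.00198346]), 'moment': array([-0.00454743, -0.01148373, -0.04680895]), 'grip_width': 0.08554248161907949} 0.0187
scene {'intrinsics': array([[376.56199206,   0.        , 251.75227636],
       [  0.        , 376.56199206, 193.00905982],
       [  0.        ,   0.        ,   1.        ]]), 'xyz': array([1.33976898, 0.14879277, 0.69114219]), 'attitude': array([[-0.22420248, -0.5716485 ,  0.7892726 ],
       [ 0.97442772, -0.14393176,  0.17255221],
       [ 0.01496218,  0.80777573,  0.5893    ]])}
top {'intrinsics': array([[471.15316588,   0.        , 258.48525909],
       [  0.        , 471.15316588, 194.96851458],
       [  0.        ,   0.        ,   1.        ]]), 'xyz': array([ 0.29635622, -0.02849672,  1.36289384]), 'attitude': array([[-0.00453049,  0.97520671, -0.22124954],
       [-0.999976  , -0.00325825,  0.00611486],
       [ 0.00524236,  0.22127193,  0.97519806]])}
```

View pics/top0.png

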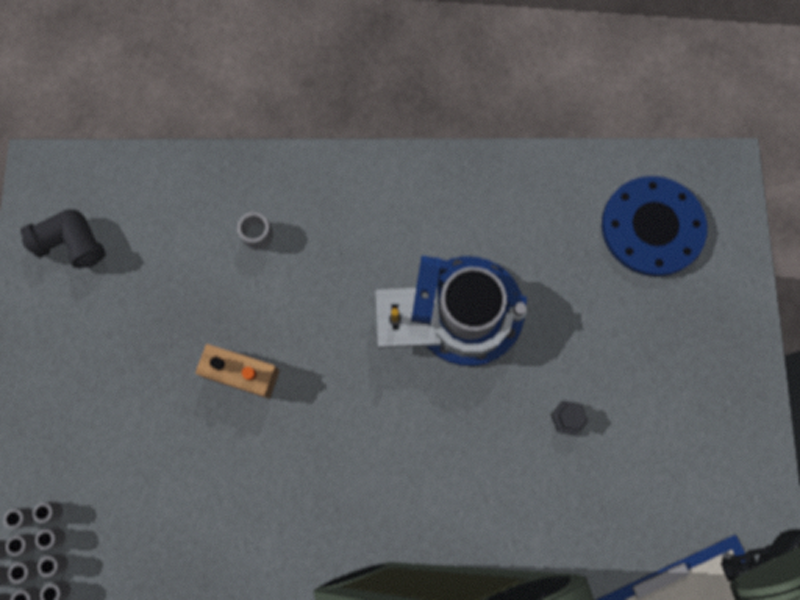

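View pics/scene0.png

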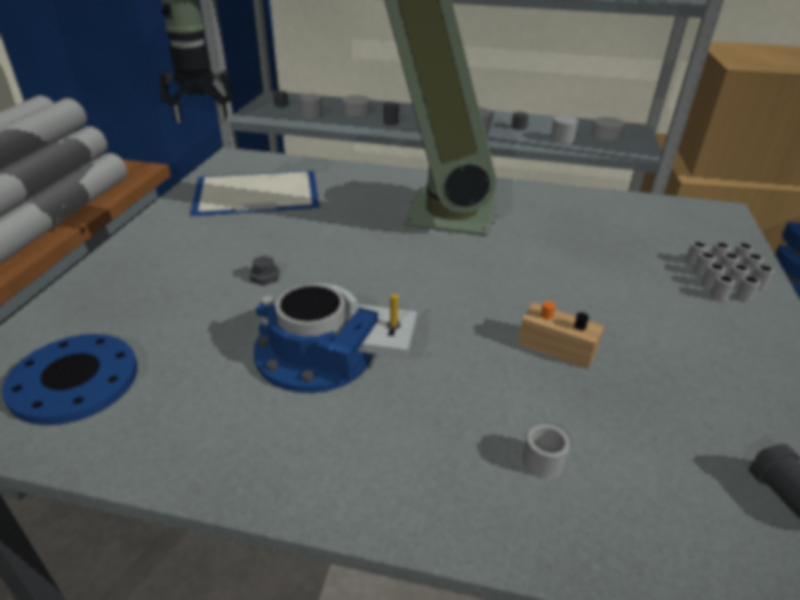

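The top view shows the orange head at (249,373), the black head at (217,363), the bore at about (425,296), the post at about (395,313), the pipe top at (473,298) and the hinge at (520,311), all in 800x600 pixels. The scene view agrees with it.

```bash
python3 - <<'E'
from h import *
k=512/800
t=bot.camera_params("top");s=bot.camera_params("scene")
P=dict(orange=(249,373,.086),black=(217,363,.086),bore=(425,296,.086),pipe=(473,298,.108),hinge=(520,311,.09),post=(395,311,.128))
W={n:at(t,u*k,v*k,z) for n,(u,v,z) in P.items()}
for n in W: print(n,W[n].round(4),'scene px800',(px(s,W[n])/k).round(0))
d=W["bore"]-W["pipe"];print("bore-pipe",np.hypot(*d[:2]),np.degrees(np.arctan2(-d[0],d[1])))
d=W["bore"]-W["hinge"];print("bore-hinge",np.hypot(*d[:2]),np.degrees(np.arctan2(-d[0],d[1])))
d=W["black"]-W["orange"];print("blk-or",np.hypot(*d[:2]),np.degrees(np.arctan2(-d[0],d[1])))
im=bot.snapshot("top")
a=cv2.resize(im[150:250,230:350],(600,500),interpolation=cv2.INTER_CUBIC);b=cv2.resize(im[210:260,120:180],(600,500),interpolation=cv2.INTER_CUBIC)
cv2.imwrite("pics/t1.png",cv2.resize(np.hstack([a,b]),(800,333)))
E
python3 -c "
import h,numpy as np
c=h.bot.camera_params('wrist');print(c)"
```

```text
orange [0.465  0.2335 0.086 ] scene px800 [547. 302.]
black [0.4827 0.2901 0.086 ] scene px800 [580. 313.]
bore [ 0.6017 -0.0742  0.086 ] scene px800 [357. 323.]
pipe [ 0.5926 -0.1575  0.108 ] scene px800 [310. 301.]
hinge [ 0.5729 -0.2421  0.09  ] scene px800 [269. 296.]
post [ 0.5654 -0.0209  0.128 ] scene px800 [393. 294.]
bore-pipe 0.08380315643347418 -6.261692619437968
bore-hinge 0.17029475618026682 -9.743749612778702
blk-or 0.059228060518489355 -17.42874571285623
{'intrinsics': array([[290.02338685,   0.        , 259.09460474],
       [  0.        , 290.02338685, 192.27127234],
       [  0.        ,   0.        ,   1.        ]]), 'xyz': array([ 0.24852616, -0.52251948,  0.37297788]), 'attitude': array([[ 3.23423846e-01,  9.12265163e-01,  2.51335011e-01],
       [-9.46254152e-01,  3.11893807e-01,  8.55881635e-02],
       [-3.10733470e-04, -2.65508051e-01,  9.64108593e-01]])}
```

View pics/t1.png

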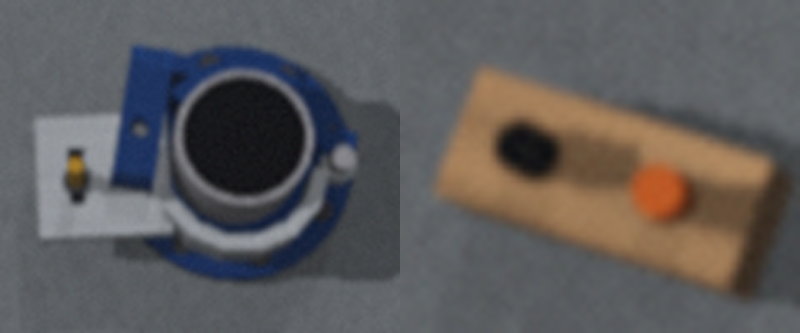

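```bash
A='[{"offset":[26,-32,0]},{"offset":[52,-65,0]},{"offset":[77,-97,0]},{"offset":[103,-129,0]},{"offset":[129,-161,0]}]'
python3 -m jog '[{"offset":[26,-32,0]},{"offset":[52,-65,0]},{"offset":[77,-97,0]},{"offset":[103,-129,0]},{"offset":[129,-161,0]}]'
python3 -m jog '[{"offset":[26,-32,0]},{"offset":[52,-65,0]},{"offset":[77,-97,0]},{"offset":[103,-129,0]},{"offset":[129,-161,0]}]'
python3 -m jog '[{"offset":[26,-32,0]},{"offset":[52,-65,0]},{"offset":[77,-97,0]},{"offset":[103,-129,0]},{"offset":[129,-161,0]}]'
python3 -m jog '[{"offset":[26,-32,0]},{"offset":[52,-65,0]},{"offset":[77,-97,0]},{"offset":[103,-129,0]},{"offset":[129,-161,0]}]'
```

```text
invalid input
invalid input
invalid input
invalid input
```

```bash

python3 -m jog '[{"twist":-0.14},{"twist":-0.28},{"twist":-0.42},{"twist":-0.56},{"twist":-0.7}]' >/dev/null
python3 -m jog '[{"twist":-0.14},{"twist":-0.239},{"twist":-0.239},{"twist":-0.239}]'
python3 - <<'E'
from h import *
s=bot.read_state();print(s["eef_pos"],s["tool_rot"],s["qpos"])
c=bot.camera_params("wrist");im=bot.snapshot("wrist");np.save("w1.npy",im)
import pickle;pickle.dump(c,open("w1.pkl","wb"))
cv2.imwrite("pics/w1.png",cv2.resize(im,(800,600),interpolation=cv2.INTER_CUBIC))
for p in([.465,.2335,.086],[.4827,.2901,.086]):print(px(c,p)/.64)
E
```

```text
[ 0.18558466 -0.54384645  0.23067815] [[ 9.46421966e-01  3.22932355e-01 -3.96180968e-04]
 [ 3.22932596e-01 -9.46421109e-01  1.27383958e-03]
 [ 3.64099846e-05 -1.33352951e-03 -9.99999110e-01]] [-7.23050905e+01  1.83422923e+01  8.96913260e+01  5.86907428e-04
  7.20428138e+01 -1.14564215e+00]
[-1451.03301359 -1164.84772595]
[-1713.54319243 -1359.98778103]invalid input
invalid input
```

View pics/w1.png

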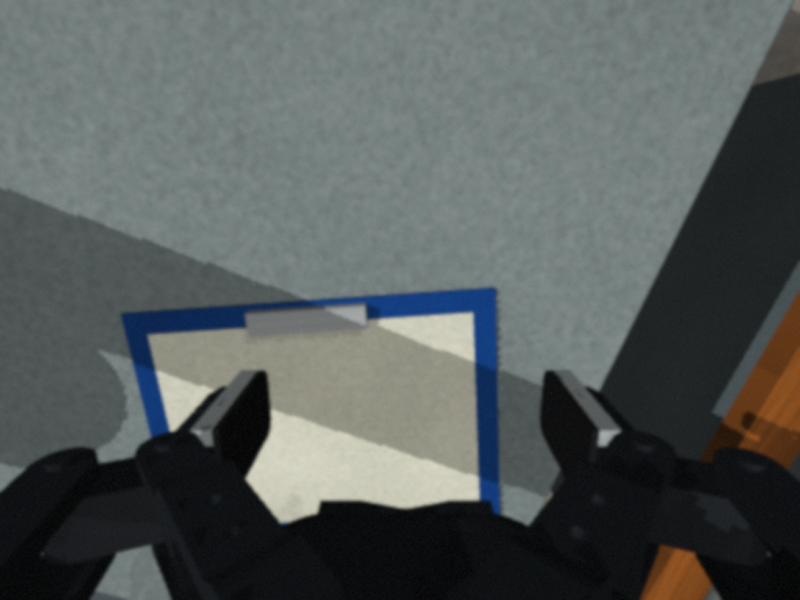

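The moves were refused because a row needs all three keys, so the arm is still at its start. That view shows only the fingers and the clipboard. I'll send full rows instead.

```bash

python3 -m jog '[{"offset":[26,-32,0],"twist":0,"gripper":85},{"offset":[52,-65,0],"twist":0,"gripper":85},{"offset":[77,-97,0],"twist":0,"gripper":85},{"offset":[103,-129,0],"twist":0,"gripper":85},{"offset":[129,-161,0],"twist":0,"gripper":85}]'
```

```text
t: 0.7
eef_pos: [0.2559, -0.3485, 0.2312]
tool_rot: [[0.947, 0.322, 0.0], [0.322, -0.947, 0.0], [0.0, -0.0, -1.0]]
ft_force: [1.2, 0.9, 1.2]
grip_width: 0.0852
```

```bash

python3 -m jog '[{"offset":[26,-32,0],"twist":0,"gripper":85},{"offset":[52,-65,0],"twist":0,"gripper":85},{"offset":[77,-97,0],"twist":0,"gripper":85},{"offset":[103,-129,0],"twist":0,"gripper":85},{"offset":[129,-161,0],"twist":0,"gripper":85}]' >/dev/null
python3 -m jog '[{"offset":[26,-32,0],"twist":0,"gripper":85},{"offset":[52,-65,0],"twist":0,"gripper":85},{"offset":[77,-97,0],"twist":0,"gripper":85},{"offset":[103,-129,0],"twist":0,"gripper":85},{"offset":[129,-161,0],"twist":0,"gripper":85}]' | sed -n 2p
python3 -m jog '[{"offset":[26,-32,0],"twist":0,"gripper":85},{"offset":[52,-65,0],"twist":0,"gripper":85},{"offset":[77,-97,0],"twist":0,"gripper":85},{"offset":[103,-129,0],"twist":0,"gripper":85},{"offset":[129,-161,0],"twist":0,"gripper":85}]' | sed -n 2p
python3 -m jog '[{"offset":[0,0,0],"twist":-0.14,"gripper":85},{"offset":[0,0,0],"twist":-0.28,"gripper":85},{"offset":[0,0,0],"twist":-0.42,"gripper":85},{"offset":[0,0,0],"twist":-0.56,"gripper":85},{"offset":[0,0,0],"twist":-0.7,"gripper":85}]' >/dev/null
python3 -m jog '[{"offset":[0,0,0],"twist":-0.14,"gripper":85},{"offset":[0,0,0],"twist":-0.239,"gripper":85},{"offset":[0,0,0],"twist":-0.239,"gripper":85},{"offset":[0,0,0],"twist":-0.239,"gripper":85}]'
cat > look.py <<'E'
import sys
from h import *
import pickle
n=sys.argv[1];cam=sys.argv[2]
s=bot.read_state();c=bot.camera_params(cam);im=bot.snapshot(cam)
pickle.dump((c,im,s),open(n+".pkl","wb"))
x0,x1,y0,y1=map(int,sys.argv[3:7]) if len(sys.argv)>3 else (0,512,0,384)
o=im[y0:y1,x0:x1];f=min(800/o.shape[1],600/o.shape[0]);print("scale",f)
cv2.imwrite(f"pics/{n}.png",cv2.resize(o,None,fx=f,fy=f,interpolation=cv2.INTER_CUBIC))
E
python3 look.py w2 wrist; python3 - <<'E'
import pickle
from h import *
c,im,s=pickle.load(open("w2.pkl","rb"))
print(s["eef_pos"],s["tool_rot"],s["qpos"])
for p in([.465,.2335,.086],[.4827,.2901,.086]):print(px(c,p)/.64)
E
```

```text
eef_pos: [0.3961, 0.0396, 0.2314]
eef_pos: [0.4663, 0.2336, 0.2311]
t: 3.1
eef_pos: [0.466, 0.2319, 0.2312]
tool_rot: [[0.3, 0.954, -0.0], [0.954, -0.3, -0.0], [-0.0, -0.0, -1.0]]
ft_force: [0.7, 0.5, 0.3]
grip_width: 0.0851
scale 1.5625
[0.46598734 0.23186294 0.23116671] [[ 3.00397820e-01  9.53813976e-01 -2.19832772e-04]
 [ 9.53813969e-01 -3.00397862e-01 -1.94176775e-04]
 [-2.51245817e-04 -1.51349289e-04 -9.99999957e-01]] [ 2.51905581e+01  1.34146188e+01  9.66129529e+01 -5.00883373e-03
  6.99885613e+01  4.26737732e+01]
[403.278697  279.8348055]
[403.04926938 185.72338878]
```

View pics/w2.png

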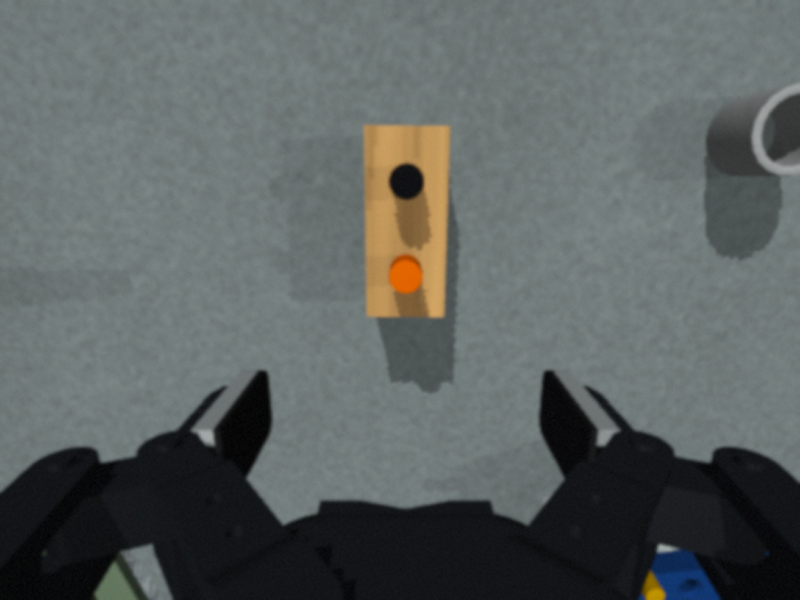

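The wrist view has the block square to the fingers, with the orange head top at (406,274) and the black at (406,181). Both lie within 6 px of prediction.

```bash
python3 - <<'E'
import pickle
from h import *
c,im,s=pickle.load(open("w2.pkl","rb"))
hsv=cv2.cvtColor(im,cv2.COLOR_BGR2HSV);m=cv2.inRange(hsv,(5,200,200),(14,255,255));m[230:]=0
u,v=np.argwhere(m).mean(0)[::-1];print(u/.64,v/.64,m.sum()/255)
p=at(c,406*.64,274*.64,.086);print(p, at(c,406*.64,181*.64,.086))
print(tool(p-s["eef_pos"]), tool(p*[1,1,0]+[0,0,.062]-s["eef_pos"]))
E
```

```text
404.7211538461538 275.83653846153845 325.0
[0.46784549 0.23666384 0.086     ] [0.48527191 0.29223647 0.086     ]
[  5.2   0.4 145.2] [  5.2   0.4 169.2]
```

```bash

python3 -m jog '[{"offset":[5,0,40],"twist":0,"gripper":85},{"offset":[5,0,80],"twist":0,"gripper":75},{"offset":[5,0,115],"twist":0,"gripper":60},{"offset":[5,0,140],"twist":0,"gripper":50},{"offset":[5,0,150],"twist":0,"gripper":50}]'
python3 -m jog '[{"offset":[0,0,9],"twist":0,"gripper":50},{"offset":[0,0,16],"twist":0,"gripper":50},{"offset":[0,0,18],"twist":0,"gripper":50},{"offset":[0,0,18],"twist":0,"gripper":50}]'
python3 -m jog '[{"offset":[0,0,0],"twist":0,"gripper":35},{"offset":[0,0,0],"twist":0,"gripper":28},{"offset":[0,0,0],"twist":0,"gripper":24},{"offset":[0,0,0],"twist":0,"gripper":20},{"offset":[0,0,0],"twist":0,"gripper":10}]' 50
python3 -m jog '[{"offset":[0,0,0],"twist":0,"gripper":10},{"offset":[0,0,0],"twist":0,"gripper":10},{"offset":[0,0,0],"twist":0,"gripper":10}]'
```

```text
t: 3.65
eef_pos: [0.4661, 0.236, 0.0788]
tool_rot: [[0.299, 0.954, -0.004], [0.954, -0.299, -0.002], [-0.003, -0.004, -1.0]]
ft_force: [-0.4, -0.4, 0.6]
grip_width: 0.0502
t: 4.05
eef_pos: [0.468, 0.2369, 0.0638]
tool_rot: [[0.299, 0.954, 0.001], [0.954, -0.299, 0.0], [0.001, 0.001, -1.0]]
ft_force: [-1.5, 0.3, -0.1]
grip_width: 0.05
t: 4.55
eef_pos: [0.4677, 0.2368, 0.0639]
tool_rot: [[0.298, 0.954, 0.001], [0.954, -0.298, 0.0], [0.0, 0.0, -1.0]]
ft_force: [-0.7, -0.6, 4.5]
grip_width: 0.0193
t: 4.85
eef_pos: [0.4677, 0.2368, 0.0638]
tool_rot: [[0.298, 0.954, 0.001], [0.954, -0.298, 0.0], [0.0, 0.0, -1.0]]
ft_force: [-1.0, -1.2, 5.1]
grip_width: 0.0194
```

```bash

python3 -m jog '[{"offset":[0,0,-10],"twist":0,"gripper":10},{"offset":[0,0,-40],"twist":0,"gripper":10},{"offset":[0,0,-80],"twist":0,"gripper":10},{"offset":[0,0,-120],"twist":0,"gripper":10},{"offset":[0,0,-156],"twist":0,"gripper":10}]'
python3 -m jog '[{"offset":[0,0,0],"twist":0,"gripper":10},{"offset":[0,0,0],"twist":0,"gripper":10}]'
python3 - <<'E'
from h import *
s=bot.read_state()
print(tool(np.array([.6017,-.0742,.22])-s["eef_pos"]), s["eef_pos"],s["tool_rot"])
E
python3 look.py w3 wrist
```

```text
t: 5.35
eef_pos: [0.4675, 0.2366, 0.2214]
tool_rot: [[0.298, 0.954, 0.001], [0.954, -0.298, 0.0], [0.0, 0.001, -1.0]]
ft_force: [1.2, 0.5, -1.1]
grip_width: 0.0192
t: 5.55
eef_pos: [0.4675, 0.2366, 0.2198]
tool_rot: [[0.298, 0.954, 0.001], [0.954, -0.298, 0.0], [0.001, 0.001, -1.0]]
ft_force: [-1.0, -1.0, -0.7]
grip_width: 0.0194
[-2.566e+02  2.208e+02 -2.000e-01] [0.46751448 0.23663936 0.21981884] [[ 2.98356586e-01  9.54453817e-01  1.12183932e-03]
 [ 9.54454205e-01 -2.98357181e-01  4.03434915e-04]
 [ 7.19768811e-04  9.50376789e-04 -9.99999289e-01]]
scale 1.5625
```

View pics/w3.png

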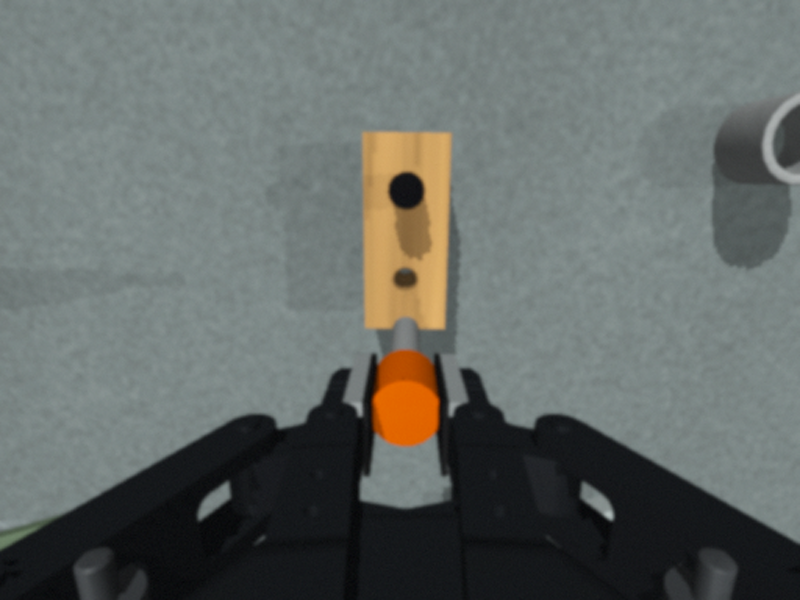

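The pin is held straight, with its foot at about (404,322). The black pin at (406,190) is still in the block. Next I'll carry it to above the bore.

```bash

python3 -m jog '[{"offset":[-25,22,0],"twist":0,"gripper":10},{"offset":[-50,44,0],"twist":0,"gripper":10},{"offset":[-76,66,0],"twist":0,"gripper":10},{"offset":[-102,88,0],"twist":0,"gripper":10},{"offset":[-128,110,0],"twist":0,"gripper":10}]' >/dev/null
python3 -m jog '[{"offset":[-25,22,0],"twist":0,"gripper":10},{"offset":[-50,44,0],"twist":0,"gripper":10},{"offset":[-76,66,0],"twist":0,"gripper":10},{"offset":[-102,88,0],"twist":0,"gripper":10},{"offset":[-128,110,0],"twist":0,"gripper":10}]' | sed -n 2p
python3 -m jog '[{"offset":[0,0,0],"twist":-0.14,"gripper":10},{"offset":[0,0,0],"twist":-0.14,"gripper":10},{"offset":[0,0,0],"twist":-0.14,"gripper":10},{"offset":[0,0,0],"twist":-0.14,"gripper":10}]'
python3 look.py w4 wrist 100 420 90 330
python3 - <<'E'
import pickle
from h import *
c,im,s=pickle.load(open("w4.pkl","rb"))
R=s["tool_rot"];e=s["eef_pos"]
for n,p in(("foot",e+R@[0,0,.0598]),("bore",np.array([.6017,-.0742,.086])),("below",e+R@[0,0,e[2]-.086])):
    u=px(c,p);print(n,p,((u-[100,90])*2.5).round(1))
E
```

```text
eef_pos: [0.6004, -0.0745, 0.2168]
t: 7.0
eef_pos: [0.6006, -0.0726, 0.2185]
tool_rot: [[0.163, 0.987, -0.002], [0.987, -0.163, 0.0], [-0.0, -0.002, -1.0]]
ft_force: [0.1, -0.3, -1.6]
grip_width: 0.0192
scale 2.5
foot [ 0.60050487 -0.07257787  0.15872154] [399.3 291.9]
bore [ 0.6017 -0.0742  0.086 ] [403.  236.9]
below [ 0.60038227 -0.07255979  0.08600019] [399.  233.4]
```

View pics/w4.png

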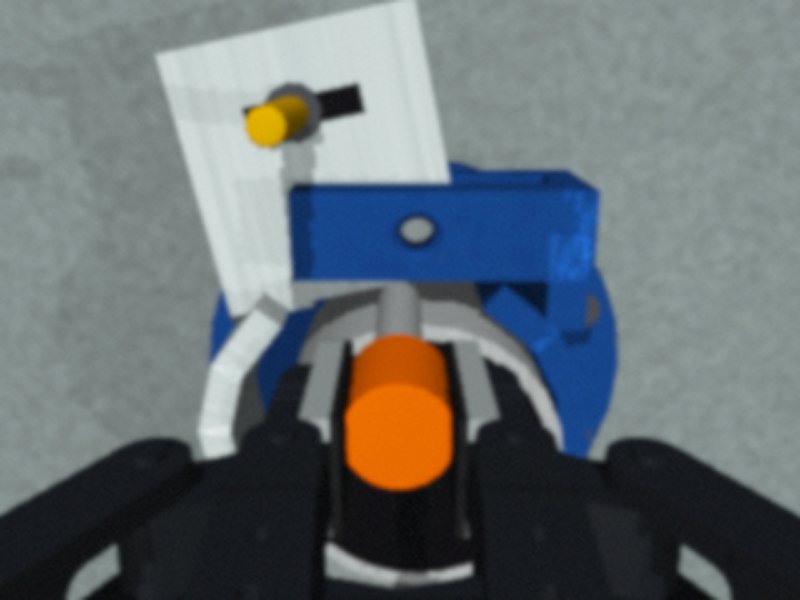

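Crop: the bore mouth is at (417,230), the pin shank's tip near (400,287), the post top at (267,125), and the plate's edges are parallel to the picture. The 13.5 mm hole is about 18 px right of the pin.

```bash
python3 - <<'E'
import pickle
from h import *
c,im,s=pickle.load(open("w4.pkl","rb"))
f=lambda u,v,z: at(c,u/2.5+100,v/2.5+90,z)
b=f(417,230,.086);R=s["tool_rot"];e=s["eef_pos"]
print("bore",b,"d",(R.T@(b-e)*1000).round(1))
print("bore by pin col400 check",(R.T@(f(400,233.4,.086)-e)*1000).round(1))
p=f(267,125,.1285);print("post",p,(R.T@(p-b)*1000).round(1))
for q in((293,282),(293,188),(555,282)):print((R.T@(f(*q,.086)-b)*1000).round(1))
# head top centre -> pin axis in tool
h=f(400,438,e[2]+.0222);print("headtop",(R.T@(h-e)*1000).round(1))
E
```

```text
bore [ 0.60750703 -0.07236271  0.086     ] d [  1.4   7.  132.5]
bore by pin col400 check [ -0.    0.4 132.5]
post [ 0.56654812 -0.02076809  0.1285    ] [ 44.2 -48.9 -42.4]
[-21.3 -49.1   0.1]
[ 16.5 -47.7   0.1]
[-21.1  54.9  -0.1]
headtop [ -1.3   0.  -22.2]
```

```bash

python3 -m jog '[{"offset":[0,3,12],"twist":0,"gripper":10},{"offset":[-0.5,6.5,25],"twist":0,"gripper":10},{"offset":[-0.5,6.5,40],"twist":0,"gripper":10},{"offset":[-0.5,6.5,52],"twist":0,"gripper":10},{"offset":[-0.5,6.5,58],"twist":0,"gripper":10}]' >/dev/null
python3 -m jog '[{"offset":[0,0,0],"twist":0,"gripper":10},{"offset":[0,0,0],"twist":0,"gripper":10},{"offset":[0,0,0],"twist":0,"gripper":10}]'
python3 look.py w5 wrist 180 340 150 270
python3 - <<'E'
import pickle
from h import *
c,im,s=pickle.load(open("w5.pkl","rb"))
R=s["tool_rot"];e=s["eef_pos"]
for n,p in(("foot",e+R@[0,0,.0598]),("below",e+R@[0,0,e[2]-.086])):
    u=px(c,p);print(n,p,((u-[180,150])*5).round(1))
E
```

```text
t: 7.85
eef_pos: [0.608, -0.0749, 0.1621]
tool_rot: [[0.162, 0.987, 0.002], [0.987, -0.162, -0.0], [-0.0, 0.002, -1.0]]
ft_force: [0.1, 0.1, -1.2]
grip_width: 0.0189
scale 5.0
foot [ 0.60810187 -0.07495962  0.10228789] [398.4 283.9]
below [ 0.6081285  -0.074965    0.08600011] [398.3 251.4]
```

View pics/w5.png

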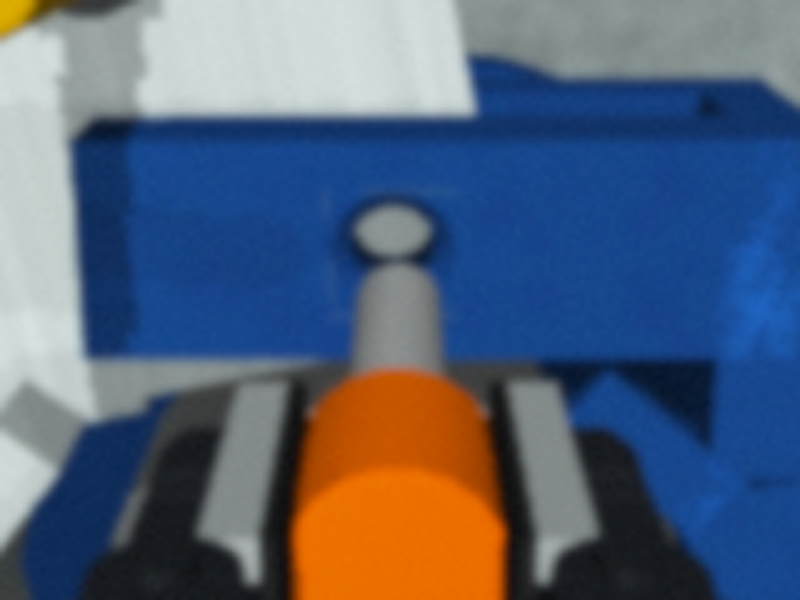

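Crop: the foot is at column 398, the hole's rim runs 350–440 (centre about 395), and the predicted point under the pin (398,251) agrees with the plate's midline. The offset is under 1 mm, so I'll lower gently.

```bash

python3 -m jog '[{"offset":[0,-0.4,5],"twist":0,"gripper":10},{"offset":[0,-0.4,10],"twist":0,"gripper":10},{"offset":[0,-0.4,14],"twist":0,"gripper":10},{"offset":[0,-0.4,16],"twist":0,"gripper":10},{"offset":[0,-0.4,18],"twist":0,"gripper":10}]' | grep -v tool
python3 -m jog '[{"offset":[0,0,2],"twist":0,"gripper":10},{"offset":[0,0,4],"twist":0,"gripper":10},{"offset":[0,0,4],"twist":0,"gripper":10}]' | grep -v tool
```

```text
t: 8.4
eef_pos: [0.6072, -0.0747, 0.1431]
ft_force: [0.1, 0.6, 0.0]
grip_width: 0.0192
t: 8.7
eef_pos: [0.6073, -0.0746, 0.1391]
ft_force: [1.2, 1.6, -2.3]
grip_width: 0.0199
```

```bash

python3 -m jog '[{"offset":[0,0,2],"twist":0,"gripper":10},{"offset":[0,0,4],"twist":0,"gripper":10},{"offset":[0,0,6],"twist":0,"gripper":10},{"offset":[0,0,8],"twist":0,"gripper":10},{"offset":[0,0,8],"twist":0,"gripper":10}]' | grep -v tool
python3 -m jog '[{"offset":[0,0,2],"twist":0,"gripper":10},{"offset":[0,0,4],"twist":0,"gripper":10},{"offset":[0,0,5],"twist":0,"gripper":10},{"offset":[0,0,5],"twist":0,"gripper":10}]' | grep -v tool
```

```text
t: 9.2
eef_pos: [0.6072, -0.0747, 0.131]
ft_force: [1.0, 1.8, -1.5]
grip_width: 0.0195
t: 9.6
eef_pos: [0.6072, -0.0747, 0.1261]
ft_force: [1.7, 2.5, -1.0]
grip_width: 0.0192
```

```bash

python3 -m jog '[{"offset":[0,0,1.5],"twist":0,"gripper":10},{"offset":[0,0,1.5],"twist":0,"gripper":30},{"offset":[0,0,1.5],"twist":0,"gripper":40},{"offset":[0,0,1.5],"twist":0,"gripper":50},{"offset":[0,0,1.5],"twist":0,"gripper":50}]' | grep -v tool
python3 -m jog '[{"offset":[0,0,-3],"twist":0,"gripper":50},{"offset":[0,0,-10],"twist":0,"gripper":50},{"offset":[0,0,-25],"twist":0,"gripper":50},{"offset":[0,0,-50],"twist":0,"gripper":50},{"offset":[0,0,-60],"twist":0,"gripper":50}]' | grep -v tool
python3 -m jog '[{"offset":[0,-10,0],"twist":0,"gripper":50},{"offset":[0,-10,0],"twist":0,"gripper":50},{"offset":[0,-10,0],"twist":0,"gripper":50}]' | grep -v tool
python3 look.py w6 wrist 100 420 90 330
python3 - <<'E'
import pickle
from h import *
c,im,s=pickle.load(open("w6.pkl","rb"))
for n,p in(("post",[.566,-.0208,.1285]),("headtop",[.6073,-.0746,.1465]),("bore",[.6073,-.0746,.086])):
    u=px(c,p);print(n,((u-[100,90])*2.5).round(1))
print(tool(np.array([.566,-.0208,.09])-s["eef_pos"]))
E
```

```text
t: 10.1
eef_pos: [0.6069, -0.0751, 0.1248]
ft_force: [0.1, 0.6, 0.4]
grip_width: 0.0498
t: 10.6
eef_pos: [0.6084, -0.075, 0.1877]
ft_force: [-0.2, -0.5, 0.7]
grip_width: 0.0497
t: 10.9
eef_pos: [0.5962, -0.073, 0.1838]
ft_force: [-0.8, -0.1, -0.1]
grip_width: 0.0501
scale 2.5
post [258.3 132.9]
headtop [442.4 318. ]
bore [432.4 256.6]
[ 46.6 -38.1  93.8]
```

View pics/w6.png

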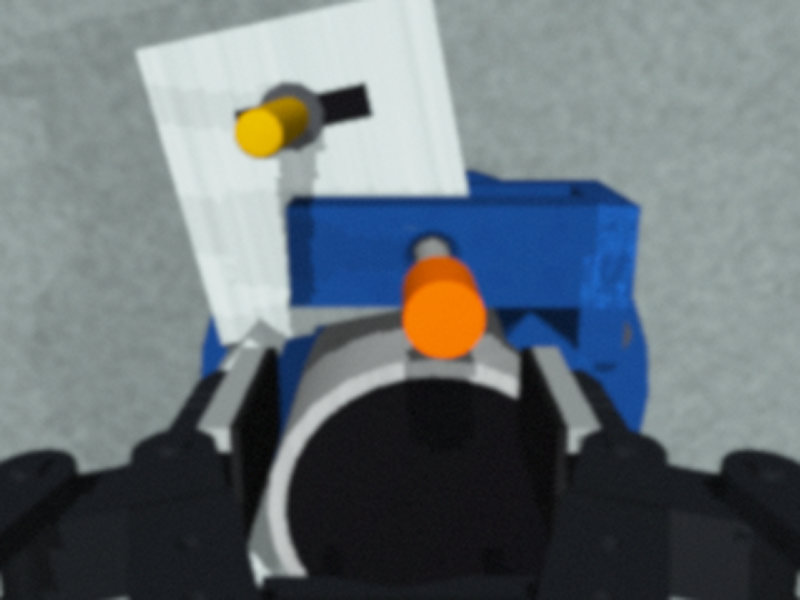

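The pin stands in the knuckle's hole (head at 442,318), and the post top at (260,132) matches the prediction. Next I'll straddle the post.

```bash

python3 -m jog '[{"offset":[23,-19,0],"twist":0,"gripper":44},{"offset":[47,-38,0],"twist":0,"gripper":44},{"offset":[47,-38,0],"twist":0,"gripper":44},{"offset":[47,-38,15],"twist":0,"gripper":44},{"offset":[47,-38,30],"twist":0,"gripper":44}]' | grep -v tool
python3 -m jog '[{"offset":[0,0,12],"twist":0,"gripper":44},{"offset":[0,0,26],"twist":0,"gripper":44},{"offset":[0,0,42],"twist":0,"gripper":44},{"offset":[0,0,58],"twist":0,"gripper":44},{"offset":[0,0,64],"twist":0,"gripper":44}]' | grep -v tool
python3 -m jog '[{"offset":[0,0,0],"twist":0,"gripper":30},{"offset":[0,0,0],"twist":0,"gripper":24},{"offset":[0,0,0],"twist":0,"gripper":24},{"offset":[0,0,0],"twist":0,"gripper":24}]' 20 | grep -v tool
```

```text
t: 11.45
eef_pos: [0.5679, -0.0209, 0.1544]
ft_force: [0.4, -0.5, -0.9]
grip_width: 0.0435
t: 11.95
eef_pos: [0.5665, -0.021, 0.0887]
ft_force: [-0.2, 0.7, -0.4]
grip_width: 0.044
t: 12.35
eef_pos: [0.5679, -0.0207, 0.0916]
ft_force: [0.8, -0.0, 0.8]
grip_width: 0.0237
```

```bash

python3 -m jog '[{"offset":[0,2,0],"twist":0,"gripper":24},{"offset":[0,4,0],"twist":0,"gripper":24},{"offset":[0,5,0],"twist":0,"gripper":24},{"offset":[0,6,0],"twist":0,"gripper":24},{"offset":[0,7,0],"twist":0,"gripper":24}]' | grep -v tool
python3 -m jog '[{"offset":[0,1,0],"twist":0,"gripper":24},{"offset":[0.3,2,0],"twist":0,"gripper":24},{"offset":[0.5,3,0],"twist":0,"gripper":24},{"offset":[0.7,4,0],"twist":0,"gripper":24},{"offset":[1,5,0],"twist":0,"gripper":24}]' | grep -v tool
python3 -m jog '[{"offset":[0,1,0],"twist":0,"gripper":24},{"offset":[0.3,2,0],"twist":0,"gripper":24},{"offset":[0.5,3,0],"twist":0,"gripper":24},{"offset":[0.7,4,0],"twist":0,"gripper":24},{"offset":[1,5,0],"twist":0,"gripper":24}]' | grep -v tool
```

```text
t: 12.85
eef_pos: [0.5732, -0.0212, 0.0908]
ft_force: [-5.0, 1.9, 3.9]
grip_width: 0.0239
t: 13.35
eef_pos: [0.5784, -0.0209, 0.0907]
ft_force: [-3.9, 3.7, 3.3]
grip_width: 0.024
t: 13.85
eef_pos: [0.5835, -0.0207, 0.0907]
ft_force: [-4.5, 2.8, 4.1]
grip_width: 0.0242
```

```bash

python3 -m jog '[{"offset":[0.2,1,0],"twist":0,"gripper":24},{"offset":[0.4,2,0],"twist":0,"gripper":24},{"offset":[0.6,3,0],"twist":0,"gripper":24},{"offset":[0.8,4,0],"twist":0,"gripper":24},{"offset":[1,5,0],"twist":0,"gripper":24}]' | grep -v tool
python3 -m jog '[{"offset":[0.1,0.6,0],"twist":0,"gripper":24},{"offset":[0.2,1.2,0],"twist":0,"gripper":24},{"offset":[0.4,1.8,0],"twist":0,"gripper":24},{"offset":[0.5,2.4,0],"twist":0,"gripper":24},{"offset":[0.6,3,0],"twist":0,"gripper":24}]' | grep -v tool
```

```text
t: 14.35
eef_pos: [0.5886, -0.0205, 0.0907]
ft_force: [-4.2, 3.1, 3.4]
grip_width: 0.0241
t: 14.85
eef_pos: [0.5917, -0.0205, 0.0907]
ft_force: [-3.8, 1.9, 3.2]
grip_width: 0.024
```

```bash
cat > chk.py <<'E'
from h import *
c=bot.camera_params("scene")
s=bot.read_state();im=bot.snapshot("scene")
m=cv2.inRange(cv2.cvtColor(im,cv2.COLOR_BGR2HSV),(3,170,90),(16,255,255));m[:,:180]=0;m[:,270:]=0;m[:150]=0;m[230:]=0
a=np.argwhere(m);R=s["tool_rot"];f=R.T@s["ft_force"]
print("t",round(s["t"],2),"Ftool",f.round(1),"eef",s["eef_pos"].round(4),"orange n",len(a),"rows",a[:,0].min() if len(a) else 0,a[:,0].max() if len(a) else 0,"cen",a.mean(0).round(1) if len(a) else 0, "pred0",px(c,[.6073,-.0746,.1335]).round(1),"home",px(c,[.6073,-.0746,.099]).round(1))
raise SystemExit(1 if abs(f[1])>8 else 0)
E
python3 chk.py && python3 -m jog '[{"offset":[0.1,0.6,0],"twist":0,"gripper":24},{"offset":[0.2,1.2,0],"twist":0,"gripper":24},{"offset":[0.3,1.8,0],"twist":0,"gripper":24},{"offset":[0.4,2.4,0],"twist":0,"gripper":24},{"offset":[0.5,3,0],"twist":0,"gripper":24}]' | grep -v tool; python3 chk.py
```

```text
t 14.85 Ftool [ 1.3 -4.1 -3.2] eef [ 0.5917 -0.0205  0.0907] orange n 63 rows 188 198 cen [193.2 227.5] pred0 [227.1 192.8] home [227.4 203.7]
t: 15.4
eef_pos: [0.5949, -0.0205, 0.0907]
ft_force: [-3.4, 2.6, 3.1]
grip_width: 0.0243
t 15.4 Ftool [ 2.  -3.8 -3.1] eef [ 0.5949 -0.0205  0.0907] orange n 63 rows 188 198 cen [193.2 227.5] pred0 [227.1 192.8] home [227.4 203.7]
```

```bash

python3 -m jog '[{"offset":[0.1,0.6,0],"twist":0,"gripper":24},{"offset":[0.2,1.2,0],"twist":0,"gripper":24},{"offset":[0.3,1.8,0],"twist":0,"gripper":24},{"offset":[0.4,2.4,0],"twist":0,"gripper":24},{"offset":[0.5,3,0],"twist":0,"gripper":24}]' >/dev/null; python3 chk.py
```

```text
t 15.95 Ftool [ 1.7 -4.8 -3.6] eef [ 0.5979 -0.0206  0.0907] orange n 62 rows 188 198 cen [193.2 227.4] pred0 [227.1 192.8] home [227.4 203.7]
```

```bash

python3 -m jog '[{"offset":[0.1,0.6,0],"twist":0,"gripper":24},{"offset":[0.2,1.2,0],"twist":0,"gripper":24},{"offset":[0.3,1.8,0],"twist":0,"gripper":24},{"offset":[0.3,2.4,0],"twist":0,"gripper":24},{"offset":[0.4,3,0],"twist":0,"gripper":24}]' >/dev/null; python3 chk.py
```

```text
t 16.5 Ftool [ 2.7 -4.8 -3. ] eef [ 0.6011 -0.0207  0.0907] orange n 61 rows 188 198 cen [193.1 227.5] pred0 [227.1 192.8] home [227.4 203.7]
```

```bash

python3 -m jog '[{"offset":[0.1,0.6,0],"twist":0,"gripper":24},{"offset":[0.2,1.2,0],"twist":0,"gripper":24},{"offset":[0.3,1.8,0],"twist":0,"gripper":24},{"offset":[0.3,2.4,0],"twist":0,"gripper":24},{"offset":[0.4,3,0],"twist":0,"gripper":24}]' >/dev/null; python3 chk.py
```

```text
t 17.05 Ftool [ 2.8 -4.9 -3.2] eef [ 0.6041 -0.0208  0.0907] orange n 62 rows 188 198 cen [193.  227.5] pred0 [227.1 192.8] home [227.4 203.7]
```

```bash
python3 - <<'E' || exit 1
from h import *
import sys
s=bot.read_state();sys.exit(int(abs((s["tool_rot"].T@s["ft_force"])[1])>8))
E
python3 -m jog '[{"offset":[0.1,0.6,0],"twist":0,"gripper":24},{"offset":[0.2,1.2,0],"twist":0,"gripper":24},{"offset":[0.3,1.8,0],"twist":0,"gripper":24},{"offset":[0.3,2.4,0],"twist":0,"gripper":24},{"offset":[0.4,3,0],"twist":0,"gripper":24}]' >/dev/null; python3 chk.py
```

```text
t 17.6 Ftool [ 2.5 -4.7 -2.2] eef [ 0.6071 -0.021   0.0907] orange n 66 rows 188 197 cen [192.5 228. ] pred0 [227.1 192.8] home [227.4 203.7]
```

```bash

python3 -m jog '[{"offset":[0,0.4,0],"twist":0,"gripper":24},{"offset":[0.1,0.8,0],"twist":0,"gripper":24},{"offset":[0.1,1.2,0],"twist":0,"gripper":24},{"offset":[0.2,1.6,0],"twist":0,"gripper":24},{"offset":[0.2,2,0],"twist":0,"gripper":24}]' >/dev/null; python3 chk.py
```

```text
t 18.15 Ftool [ 3.3 -4.  -1.9] eef [ 0.6098 -0.0214  0.0907] orange n 60 rows 187 197 cen [192.3 228.6] pred0 [227.1 192.8] home [227.4 203.7]
```

```bash
python3 - <<'E' || exit 1
from h import *
import sys
s=bot.read_state();sys.exit(int(abs((s["tool_rot"].T@s["ft_force"])[1])>7))
E
python3 -m jog '[{"offset":[0,0.4,0],"twist":0,"gripper":24},{"offset":[0.1,0.8,0],"twist":0,"gripper":24},{"offset":[0.1,1.2,0],"twist":0,"gripper":24},{"offset":[0.2,1.6,0],"twist":0,"gripper":24},{"offset":[0.2,2,0],"twist":0,"gripper":24}]' >/dev/null; python3 chk.py
```

```text
t 18.7 Ftool [ 2.7 -4.6 -0.7] eef [ 0.6118 -0.0216  0.0907] orange n 60 rows 188 197 cen [192.5 228.6] pred0 [227.1 192.8] home [227.4 203.7]
```

```bash

python3 -m jog '[{"offset":[0,0.4,0],"twist":0,"gripper":24},{"offset":[0.1,0.8,0],"twist":0,"gripper":24},{"offset":[0.1,1.2,0],"twist":0,"gripper":24},{"offset":[0.2,1.6,0],"twist":0,"gripper":24},{"offset":[0.2,2,0],"twist":0,"gripper":24}]' >/dev/null; python3 chk.py
```

```text
t 19.25 Ftool [ 2.9 -4.6 -0.5] eef [ 0.6138 -0.0218  0.0907] orange n 60 rows 188 197 cen [192.5 228.5] pred0 [227.1 192.8] home [227.4 203.7]
```

```bash
python3 - <<'E' || exit 1
from h import *
import sys
s=bot.read_state();sys.exit(int(abs((s["tool_rot"].T@s["ft_force"])[1])>7))
E
python3 -m jog '[{"offset":[0,0.4,0],"twist":0,"gripper":24},{"offset":[0.1,0.8,0],"twist":0,"gripper":24},{"offset":[0.1,1.2,0],"twist":0,"gripper":24},{"offset":[0.2,1.6,0],"twist":0,"gripper":24},{"offset":[0.2,2,0],"twist":0,"gripper":24}]' >/dev/null; python3 chk.py
```

```text
t 19.8 Ftool [ 2.7 -3.9  0.7] eef [ 0.6158 -0.022   0.0907] orange n 72 rows 198 208 cen [202.9 227.1] pred0 [227.1 192.8] home [227.4 203.7]
```

The pin has dropped: its head moved from row 193 to 203, and the force stayed under 5 N. I'll back off the post and go above the head with the fingers shut.

```bash

python3 -m jog '[{"offset":[0,-2,0],"twist":0,"gripper":24},{"offset":[0,-4,0],"twist":0,"gripper":24},{"offset":[0,-4,-15],"twist":0,"gripper":28},{"offset":[0,-4,-35],"twist":0,"gripper":28},{"offset":[0,-4,-62],"twist":0,"gripper":28}]' | grep -v tool
python3 -m jog '[{"offset":[0,0,0],"twist":0,"gripper":10},{"offset":[0,0,0],"twist":0,"gripper":0},{"offset":[0,0,0],"twist":0,"gripper":0}]' | grep -v tool
python3 chk.py
python3 -c "
from h import *
s=bot.read_state();print(tool(np.array([.6073,-.0746,.12])-s['eef_pos']))"
```

```text
t: 20.35
eef_pos: [0.6119, -0.0218, 0.1528]
ft_force: [0.4, 0.2, 0.1]
grip_width: 0.0279
t: 20.65
eef_pos: [0.6114, -0.0215, 0.1519]
ft_force: [-0.8, 0.0, -0.7]
grip_width: 0.0
t 20.65 Ftool [-0.1 -0.8  0.7] eef [ 0.6114 -0.0215  0.1519] orange n 69 rows 198 208 cen [203.  227.1] pred0 [227.1 192.8] home [227.4 203.7]
[-53.1   4.8  31.7]
```

```bash

python3 -m jog '[{"offset":[-26,2,0],"twist":0,"gripper":0},{"offset":[-53,5,0],"twist":0,"gripper":0},{"offset":[-53,5,0],"twist":0,"gripper":0},{"offset":[-53,5,12],"twist":0,"gripper":0},{"offset":[-53,5,24],"twist":0,"gripper":0}]' | grep -v tool
python3 -m jog '[{"offset":[0,0,0],"twist":0,"gripper":0},{"offset":[0,0,0],"twist":0,"gripper":0},{"offset":[0,0,2],"twist":0,"gripper":0},{"offset":[0,0,4],"twist":0,"gripper":0},{"offset":[0,0,6],"twist":0,"gripper":0}]' | grep -v tool
python3 look.py w7 scene 150 310 140 260
```

```text
t: 21.2
eef_pos: [0.6079, -0.0738, 0.1274]
ft_force: [0.2, -0.0, -0.4]
grip_width: 0.0003
t: 21.7
eef_pos: [0.6084, -0.0742, 0.123]
ft_force: [-0.3, 0.2, -1.4]
grip_width: -0.0003
scale 5.0
```

View pics/w7.png

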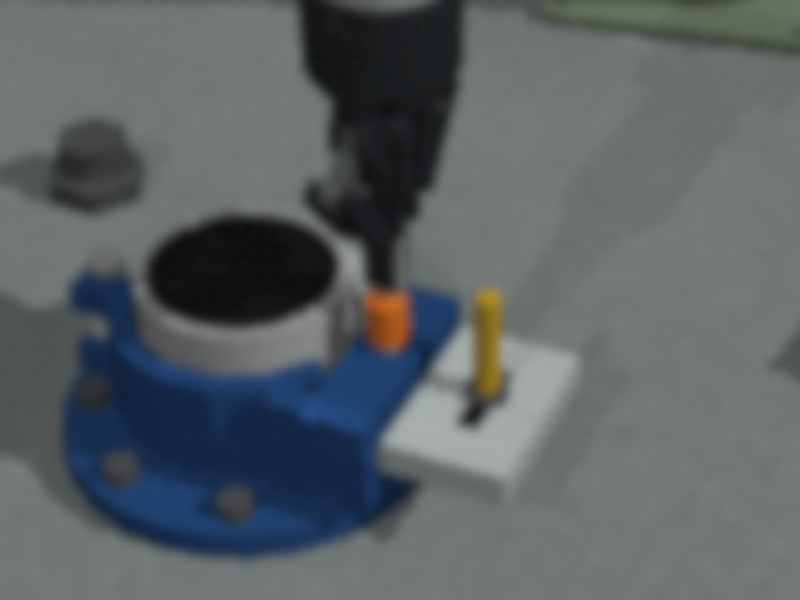

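The scene crop shows the head at (388,320), low on the knuckle, with the finger tips just above it at about (388,285). Now I'll press slowly.

```bash

python3 -m jog '[{"offset":[0,0,1],"twist":0,"gripper":0},{"offset":[0,0,2],"twist":0,"gripper":0},{"offset":[0,0,3],"twist":0,"gripper":0},{"offset":[0,0,4],"twist":0,"gripper":0},{"offset":[0,0,5],"twist":0,"gripper":0}]' | grep -v tool
```

```text
t: 22.25
eef_pos: [0.6082, -0.0744, 0.1178]
ft_force: [0.7, -1.2, 3.0]
grip_width: 0.0002
```

```bash

python3 -m jog '[{"offset":[0,0,0.4],"twist":0,"gripper":0},{"offset":[0,0,0.8],"twist":0,"gripper":0},{"offset":[0,0,1.2],"twist":0,"gripper":0},{"offset":[0,0,1.6],"twist":0,"gripper":0},{"offset":[0,0,2],"twist":0,"gripper":0}]' | grep -v tool
```

```text
t: 22.75
eef_pos: [0.6086, -0.0743, 0.1172]
ft_force: [-2.0, 1.0, 8.5]
grip_width: -0.0002
```

```bash

python3 -m jog '[{"offset":[0,0,0.2],"twist":0,"gripper":0},{"offset":[0,0,0.4],"twist":0,"gripper":0},{"offset":[0,0,0.6],"twist":0,"gripper":0},{"offset":[0,0,0.8],"twist":0,"gripper":0},{"offset":[0,0,1],"twist":0,"gripper":0}]' | grep -v tool
```

```text
t: 23.25
eef_pos: [0.6087, -0.0742, 0.117]
ft_force: [-3.8, 1.6, 12.6]
grip_width: 0.0001
```

```bash

python3 -m jog '[{"offset":[0,0,0.2],"twist":0,"gripper":0},{"offset":[0,0,0.4],"twist":0,"gripper":0},{"offset":[0,0,0.6],"twist":0,"gripper":0},{"offset":[0,0,0.8],"twist":0,"gripper":0},{"offset":[0,0,1],"twist":0,"gripper":0}]' | grep -v tool; python3 chk.py
```

```text
t: 23.75
eef_pos: [0.6087, -0.0741, 0.116]
ft_force: [-3.1, 1.0, 11.5]
grip_width: -0.0002
t 23.75 Ftool [  0.4  -3.2 -11.5] eef [ 0.6087 -0.0741  0.116 ] orange n 50 rows 201 208 cen [204.7 227. ] pred0 [227.1 192.8] home [227.4 203.7]
```

It is moving at 11.5 N, so I'll continue steadily.

```bash

python3 -m jog '[{"offset":[0,0,0.2],"twist":0,"gripper":0},{"offset":[0,0,0.4],"twist":0,"gripper":0},{"offset":[0,0,0.6],"twist":0,"gripper":0},{"offset":[0,0,0.8],"twist":0,"gripper":0},{"offset":[0,0,1],"twist":0,"gripper":0}]' | grep -v tool
```

```text
t: 24.3
eef_pos: [0.6086, -0.0741, 0.115]
ft_force: [-2.5, 0.7, 10.3]
grip_width: 0.0001
```

```bash

python3 -m jog '[{"offset":[0,0,0.2],"twist":0,"gripper":0},{"offset":[0,0,0.4],"twist":0,"gripper":0},{"offset":[0,0,0.6],"twist":0,"gripper":0},{"offset":[0,0,0.8],"twist":0,"gripper":0},{"offset":[0,0,1],"twist":0,"gripper":0}]' | grep -v tool; python3 chk.py
```

```text
t: 24.8
eef_pos: [0.6085, -0.0741, 0.1139]
ft_force: [-2.8, 1.6, 11.5]
grip_width: -0.0003
t 24.8 Ftool [  1.1  -3.  -11.5] eef [ 0.6085 -0.0741  0.1139] orange n 49 rows 202 209 cen [205.3 227.1] pred0 [227.1 192.8] home [227.4 203.7]
```

```bash

python3 -m jog '[{"offset":[0,0,0.2],"twist":0,"gripper":0},{"offset":[0,0,0.4],"twist":0,"gripper":0},{"offset":[0,0,0.6],"twist":0,"gripper":0},{"offset":[0,0,0.8],"twist":0,"gripper":0},{"offset":[0,0,1],"twist":0,"gripper":0}]' | grep -v tool
```

```text
t: 25.35
eef_pos: [0.6085, -0.0741, 0.1129]
ft_force: [-3.0, 1.7, 11.9]
grip_width: 0.0005
```

```bash
python3 - <<'E' || exit 1
from h import *
import sys
s=bot.read_state();sys.exit(int(s["ft_force"][2]>14.5))
E
python3 -m jog '[{"offset":[0,0,0.2],"twist":0,"gripper":0},{"offset":[0,0,0.4],"twist":0,"gripper":0},{"offset":[0,0,0.6],"twist":0,"gripper":0},{"offset":[0,0,0.8],"twist":0,"gripper":0},{"offset":[0,0,1],"twist":0,"gripper":0}]' | grep -v tool; python3 chk.py
```

```text
t: 25.85
eef_pos: [0.6085, -0.0741, 0.1124]
ft_force: [-4.5, 1.7, 15.6]
grip_width: 0.0001
t 25.85 Ftool [  1.   -4.7 -15.6] eef [ 0.6085 -0.0741  0.1124] orange n 48 rows 202 209 cen [205.4 227. ] pred0 [227.1 192.8] home [227.4 203.7]
```

```bash

python3 -m jog '[{"offset":[0,0,0.2],"twist":0,"gripper":0},{"offset":[0,0,0.4],"twist":0,"gripper":0},{"offset":[0,0,0.4],"twist":0,"gripper":0},{"offset":[0,0,0.4],"twist":0,"gripper":0}]' | grep -v tool
```

```text
t: 26.3
eef_pos: [0.6085, -0.0741, 0.1124]
ft_force: [-4.2, 2.8, 16.4]
grip_width: -0.0003
```

The tip has stopped at 0.1124 (expected 0.112). I'll lift off and check.

```bash

python3 -m jog '[{"offset":[0,0,-2],"twist":0,"gripper":0},{"offset":[0,0,-6],"twist":0,"gripper":0},{"offset":[0,0,-20],"twist":0,"gripper":0},{"offset":[0,0,-50],"twist":0,"gripper":0},{"offset":[0,0,-90],"twist":0,"gripper":0}]' | grep -v tool
python3 -m jog '[{"offset":[0,0,0],"twist":0,"gripper":0},{"offset":[0,0,0],"twist":0,"gripper":0},{"offset":[0,0,0],"twist":0,"gripper":0}]' | grep -v tool
python3 chk.py; python3 look.py w8 scene 170 300 150 250
```

```text
t: 26.8
eef_pos: [0.6069, -0.0743, 0.1979]
ft_force: [1.4, 0.2, 0.7]
grip_width: -0.0001
t: 27.1
eef_pos: [0.6074, -0.0743, 0.198]
ft_force: [0.4, -0.4, 0.5]
grip_width: 0.0001
t 27.1 Ftool [-0.3  0.5 -0.5] eef [ 0.6074 -0.0743  0.198 ] orange n 65 rows 199 209 cen [203.9 227.4] pred0 [227.1 192.8] home [227.4 203.7]
scale 6.0
```

View pics/w8.png

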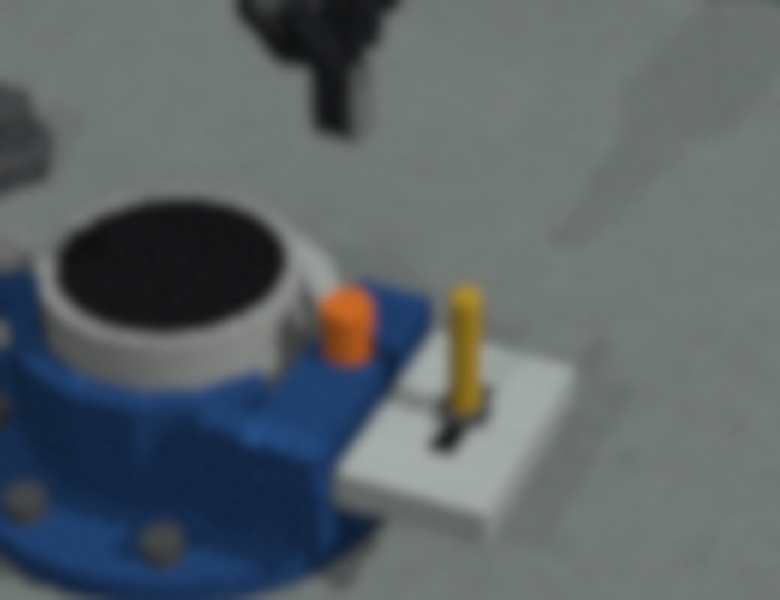

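The head sits flush on the knuckle at (350,328), centroid row 203.9 against 204.1 expected for home. The gripper is clear.

```bash
python3 -c "
from plant import bot
print(bot.close_job())"
```

```text
the job is handed in; nothing more can be done
None
```

The coupling is closed and its pin is fully home. I handed the job in at about 27 s, with the gripper about 86 mm clear of everything.

- **Standing the pin:** I set the orange pin in the top knuckle's hole and released it. It stood at the expected height on the tongue.
- **Closing the half:** I pushed the yellow post about 44 mm in steps of 1 mm or less, at around 4–5 N. The scene camera then showed the pin's head drop by about 10 px. I stopped there and never felt the post go hard.
- **Pressing home:** The pin stopped about 5.5 mm short of home. I pressed it past the catch at 10–16 N, with 16.4 N as the highest reading, and it stopped hard with the tip at z = 0.1124 m, against 0.112 m expected.

**Last checks:** After lifting off, the head's centroid was at row 203.9, against about 204.1 expected for home. The picture shows the head flush on the knuckle, and the wrist force was about 0.

- **Not rechecked:** I didn't look again at the short pin or the socket after the lift. The arm never touched them.
- **Refused moves:** My first jog calls were refused because the rows lacked some keys, and nothing moved.
- **Grip reading:** The opening read about 19 mm on the 22 mm head, but the grasp held straight.

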